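# Hang the draining basket and hold the rinse lever at its third click

### The arm

A 6-joint arm with a two-finger parallel gripper is mounted at the origin on the work surface. World frame = base frame: x ahead of the robot, y to its left, z up, the work surface at z = 0. Lengths are in mm, angles in rad, forces in N, time in s.
With the tool pointing down it reaches from about 275 to 750 mm from the base axis. Payload 10.2 kg.
Tool frame: the origin (TCP) lies midway between the tips of the shut fingers; the grasp point (between the pads) lies 19 mm behind it; z points along the fingers, y is the line along which they close (so a half turn about z gives the same grasp; the last joint's range is limited). The gripper opens to 85 mm and grips with 20 to 120 N. Pads are 22 mm wide; open, the fingers measure 114 mm over their backs; the gripper's body (76 mm by 85 mm) begins 54 mm behind the grasp point. The pads swing forward as they close: fully open they stand 13 mm farther back than shut.
Start: joints at [-1.5, 0.313, 1.498, -0, 1.331, -0.223], TCP at [152.022, -502.514, 207.594] pointing down, gripper open.
Joint ranges: [-2.94, 2.94], [-0.97, 2.17], [0.19, 2.56], [-1.23, 4.37], [0.02, 3.11], [-2.88, 2.88]. Speed limits (rad/s): [2.39, 2.39, 3.01, 3.14, 3.14, 3.14].

### API

Orientations are given as a unit quaternion [w, x, y, z].
In Python, from rig import ctrl gives the robot as it stands.
- The arm moves only by the tool send_rows, never from a script. Its argument "targets" is a list of rows, each a list of 7 numbers: the closure, from -1 (fully open) to 1 (shut), so that 0 is half open, then the shift along the tool's x, y, z in m, then the turn, a rotation vector about the tool's x, y, z in rad. In form: [[claw, dx, dy, dz, ax, ay, az], ...]. A call has exactly 10 rows; each row shifts and turns the commanded pose from where the row before left it, along the tool's axes as they then stand; what a row does not reach is not made up. A row lasts 1/8 s, in which the tool goes at most 62.5 mm and 10.7 degrees, less where a joint would pass 70% of its speed; a pose out of reach is approached as far as the arm can. A call with a gripper value outside its range is refused whole. The fingers move at their own pace and stop on an object; "squeeze" is the grip in N (left out, the last holds). Time passes only in rows, so rows that do not move let the fingers close, or fill a call up. It gives the time, the measured TCP pose, the force, the opening and the grip force at its end, in the units of the state.
- ctrl.sense(): the state, without advancing time (a new reading comes with each control period).
- ctrl.capture(name): name is "side" or "top" or "wrist"; returns a dict with "img" (480x640x3 uint8, red, green, blue), "camera_matrix" (3x3 intrinsics, pixels), "k1" (the pictures are not rectified: a ray, as slopes to the right and down, at radius r is drawn at 1 + k1 r^2 times it, then the intrinsics apply), "R" (3x3) and "t" (3): a world point X has camera coordinates R X + t. Camera axes: x right, y down, z forward; pixel columns grow to the right and rows downward; lengths in mm; the calibration is good to about 2 mm. A picture is of the moment at which its call begins. There is no depth.
- ctrl.finish_job(): hands the job in; it is judged then, once.
Trained networks look in a picture, given as the dict that the camera call returned (one of the last four; its "shot" number tells which), for a name from the list of things; names that differ only in an ending like _2 or _b are one class to them, and where a whole thing is asked for, a point or a joint stands for the part that bears it (a point fixed in the world has none). Each returns a list of dicts, best first, with "score" (0 to 1); they miss things now and then, are a little off and sometimes report something else, mostly with a low value. They report only what shows in the picture. A call takes as long as a camera call. They do not tell look-alikes from the thing itself.
- ctrl.boxes_of(query, picture): "extent" ([left, top, width, height] in pixels, round what is visible of it).
- ctrl.landmark_of(query, picture): "point" ([column, row] in pixels: a listed point, or the origin of a listed thing).
The state is a dict: "time_s": time; "joints": joint angles; "dq": joint speeds; "tau": joint torques, N m; "eef_pos": TCP position; "ee_rot": TCP orientation; "force": force on the tool from outside, world axes, zero at the start; "wrist_torque": the same for the moment, N m; "grip_width": opening from 0.0 (shut) to 1.0 (fully open); "grip_force": force on a finger pad.
Only numpy, scipy, OpenCV 4.12 (cv2) and the standard library are available. Lean on these libraries where they do the work, as an engineer would, in place of code of your own. Each camera call takes 0.05 s, during which the arm holds its last target. There are 200 camera calls.

### The job

Hang the steel draining basket by its handle on the two upturned prongs of the hanger, so that it hangs level from both, and let go of it. Then, with the fingertips, push the spring-return rinse lever down past its first two clicks to the third, at the bottom of its travel, and finish while still holding it down there: do not let it spring back. The cheese, the brush and the jar stay where they are.

Things in the scene. Friction and masses are not known exactly. Their poses are not given: they have to be found in the camera images.
- basket: loose perforated steel draining basket, 80 mm across at the foot, 96 at the rim, 65 tall, about 0.3 kg, on the bench; origin at the centre of its underside, z up. A rigid stirrup handle of 10 mm round bar stands over the mouth: two uprights at y = +-48 (rim) to +-57 mm (top), joined by a straight level top bar along the basket's y (104 mm clear between uprights, 65 from rim to bar)
- basket_bar (a point): middle of the handle's straight top bar, on the bar's centre line, 135 mm above the basket's underside; axes as the basket's (the bar runs along y)
- hanger: fixed steel hanger, left or right of the robot, turned a little. Origin on the bench under a short cross bar. From it two level 8 mm prongs run to its -x (front) at y = +-32 mm, centre line 215 mm high, to x = -98; the tips turn up to 242 mm high at x = -105. Clear gap between them 56 mm. Post 20 mm thick, 222 tall, at x = +50. Under the prongs a 170 mm square drip tray, 14 high
- hang_seat (a point): point midway between the two prongs and midway along their level part, where the middle of the handle's bar comes when the basket hangs well: 224 mm above the bench, 60 mm in front (-x of the hanger) of the cross bar; axes as the hanger's, the hung bar lies along y across both prongs
- valve: fixed grey rinse valve with a steel foot plate 120 x 130 mm, housing up to 156 mm high; origin on the bench below the lever's hinge; the lever points to its -x (its front). It stands on the other side of the robot's middle line from the hanger, turned a little
- lever_hinge (a point): centre of the lever's hinge, 130 mm above the bench; the hinge axis is the valve's y axis; axes as the valve's
- lever_bar (a point): centre of the black T bar at the free end of the lever: a round cross bar 22 mm thick and 80 mm long, along the hinge axis, 130 mm from the hinge. It moves down with the lever on an arc about the hinge: at lever value q the arm from hinge to bar is raised (0.45 - q) rad over the level
- rinse_lever (a joint): turn of the lever, rad: 0 at rest (raised 0.45 above level), grows as the T bar is pushed down. Clicks (detents) at 0.30, 0.60 and the third at 0.90; end stop at 0.92. A spring returns it to 0 from anywhere once let go. Push at the T bar: 2 to 3 N to start, 6 to 8 N at the humps, falling to 1 to 4 N just before each click, 5 to 7 N to hold the third
- small_cheese: bystander: small orange-brown cheese wheel, 140 mm across, 65 mm tall, 1 kg; origin at the centre of its underside
- rind_brush: bystander: hand brush lying flat on the bench; origin on its underside
- salt_jar: bystander: white ceramic jar with a wooden cap, 70 mm across, 100 mm tall; origin at the centre of its underside
There are look-alikes about, which are no part of the job. What is shaped like the basket but pink or yellow is not meant.

How it is judged (in metres and radians):
On the way, in this order (a step that is already met when the one before it is completed fails the run):
1. the basket hangs level by its handle from both prongs, let go (x of basket_bar in the frame of hang_seat between -0.045 and 0.06 m and y of basket_bar in the frame of hang_seat between -0.022 and 0.022 m and z of basket_bar in the frame of hang_seat between -0.006 and 0.008 m and angle between basket's own z axis and vertical below 0.25 rad and contact force between basket and hanger above 0.5 N and contact force between each of the arm, the fingers and basket below 0.1 N and linear speed of basket below 0.1 m/s), for 0.3 s.
2. the fingertips hold the rinse lever at its third click, the basket still hanging (all of step 1 and value of joint rinse_lever above 0.84 rad and contact force between the fingers and rinse_lever above 1.5 N), for 0.3 s.
At the end, for the whole second after the job is handed in: The fingers hold the lever at its third click (above 0.84 rad, pushing over 1.5 N); the basket hangs still on the hanger, tilt under 0.25 rad, untouched: its bar centre within 22 mm sideways, 45 mm to the front, 60 mm to the back and -6 to +8 mm in height of hang_seat (all of step 2); the arm keeps its last pose, push and grip.
It fails at once if a bystander (cheese, brush, jar) is moved by more than 30 mm (distance of any of small_cheese, rind_brush, salt_jar from where it was at the start of the episode above 0.03 m).
It also fails if it takes over 69 s, if anything falls off the work surface, if the arm or the gripper's body presses on something with over 40 N, if the wrist force passes 120 N, or if a joint passes its speed limit or range.

## Working session

There is one attempt and no reset: what is moved stays moved. The work goes in short steps, Python scripts to look and compute and a tool call to move; the robot and the scene stay as the last step left them, time stands still between calls to the robot, and variables do not carry over. Pictures are saved under pics/ and viewed, at most 10 in all, crops included, and the job is handed in when it is done.

Besides the shell and the picture viewer there is one more tool, called after "Emit:" as name(argument=value, ...) on one line, values as JSON. send_rows: Moves the arm, as the interface text tells. Its arguments: {"type":"object","properties":{"targets":{"type":"array"},"squeeze":{"type":"number"}},"required":["targets"]}

```bash
mkdir -p pics
cat > h.py <<'E'
import numpy as np, cv2
from rig import ctrl
from scipy.spatial.transform import Rotation as Ro
from scipy.optimize import least_squares
def proj(c,X):
    p=np.atleast_2d(X)@np.array(c["R"]).T+np.array(c["t"]); s=p[:,:2]/p[:,2:]
    s=s*(1+c["k1"]*(s**2).sum(1,keepdims=True)); K=np.array(c["camera_matrix"])
    return s@K[:2,:2].T+K[:2,2]
def ray(c,uv):
    K=np.array(c["camera_matrix"]); d=(np.array(uv,float)-K[:2,2])/[K[0,0],K[1,1]]
    s=d.copy()
    for _ in range(20): s=d/(1+c["k1"]*(s@s))
    R=np.array(c["R"]); o=-R.T@np.array(c["t"]); v=R.T@np.r_[s,1]; return o,v/np.linalg.norm(v)
def tri(obs):
    A=0;b=0;
    for c,uv in obs:
        o,v=ray(c,uv); P=np.eye(3)-np.outer(v,v); A=A+P; b=b+P@o
    X=np.linalg.solve(A,b); return X,[np.linalg.norm(proj(c,X)[0]-uv) for c,uv in obs]
def onz(c,uv,z):
    o,v=ray(c,uv); return o+v*(z-o[2])/v[2]
def save(c,n): cv2.imwrite(f"pics/{n}.png",cv2.cvtColor(c["img"],cv2.COLOR_RGB2BGR))
E
cat > a.py <<'E'
from h import *
import pickle
P={}
for n in("side","top","wrist"):
    c=ctrl.capture(n);P[n]=c;save(c,n+"0")
    print(n,"cam at",(-np.array(c["R"]).T@c["t"]).round())
    for q in("basket","basket_bar","hanger","hang_seat","valve","lever_hinge","lever_bar","small_cheese","rind_brush","salt_jar"):
        print(q,[(np.round(d["point"]).tolist(),round(d["score"],2)) for d in ctrl.landmark_of(q,c)][:4])
pickle.dump(P,open("P0.pkl","wb"))
E
python3 a.py; python3 -c "
import cv2,numpy as np
a=cv2.imread('pics/side0.png');b=cv2.imread('pics/top0.png')
cv2.imwrite('pics/both.png',cv2.resize(np.vstack([a,b]),(400,600)))"
```

```text
side cam at [163. 696. 834.]
basket [([279.0, 224.0], 0.79), ([332.0, 290.0], 0.7), ([436.0, 226.0], 0.69), ([362.0, 197.0], 0.59)]
basket_bar [([336.0, 243.0], 0.87), ([444.0, 186.0], 0.86), ([365.0, 162.0], 0.78), ([276.0, 184.0], 0.56)]
hanger [([222.0, 374.0], 0.7), ([420.0, 193.0], 0.44)]
hang_seat [([240.0, 304.0], 0.72), ([255.0, 283.0], 0.47)]
valve []
lever_hinge [([371.0, 201.0], 0.84), ([421.0, 193.0], 0.73)]
lever_bar [([418.0, 195.0], 0.94)]
small_cheese [([254.0, 282.0], 0.74), ([368.0, 237.0], 0.22)]
rind_brush [([452.0, 278.0], 0.61), ([359.0, 420.0], 0.48), ([335.0, 291.0], 0.17)]
salt_jar [([360.0, 418.0], 0.73)]
top cam at [ 326.  -19. 1437.]
basket [([337.0, 263.0], 0.91), ([472.0, 304.0], 0.9), ([479.0, 216.0], 0.71), ([386.0, 168.0], 0.7)]
basket_bar [([340.0, 254.0], 0.75), ([395.0, 149.0], 0.74), ([494.0, 200.0], 0.62)]
hanger [([214.0, 239.0], 0.62), ([416.0, 350.0], 0.44)]
hang_seat [([197.0, 243.0], 0.73)]
valve [([417.0, 257.0], 0.57)]
lever_hinge [([427.0, 244.0], 0.62)]
lever_bar [([434.0, 293.0], 0.62)]
small_cheese [([302.0, 194.0], 0.57), ([339.0, 264.0], 0.29)]
rind_brush [([414.0, 347.0], 0.85)]
salt_jar [([235.0, 345.0], 0.88), ([335.0, 250.0], 0.24)]
wrist cam at [ 231. -479.  374.]
basket []
basket_bar []
hanger []
hang_seat []
valve []
lever_hinge []
lever_bar []
small_cheese []
rind_brush []
salt_jar []
```

View pics/side0.png

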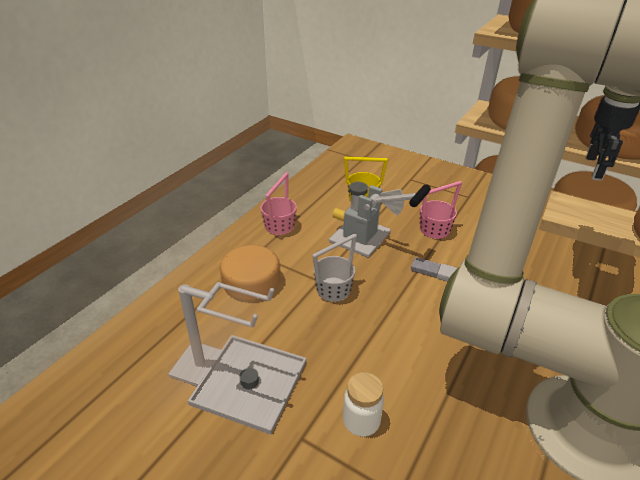

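View pics/top0.png

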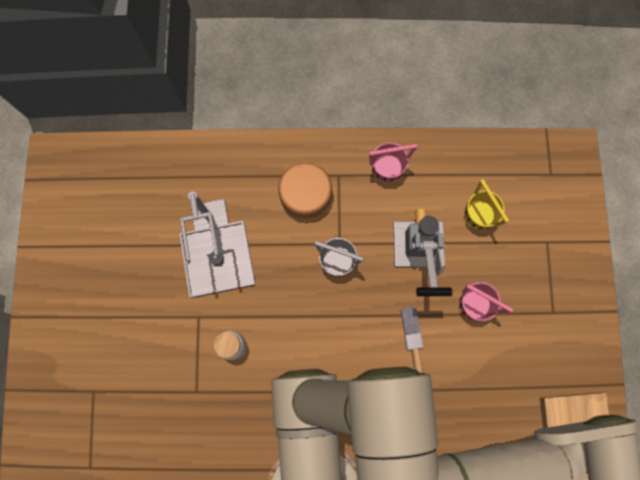

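The side view shows the grey basket at (335,275), its bar from about (316,253) to (353,238). The hanger prongs end at about (270,294) and (253,320), the lever T bar is at (420,195), the cheese at (250,272), the jar at (363,405) and the brush at (440,270). The top view shows the basket at (338,258) and the T bar at (434,292).

There are four candidate baskets in the side view: pink (279,215), pink (438,218), yellow (365,180) and steel grey (335,275). Only the grey one is steel, so I'm confirming it in an enlarged crop.

```bash
python3 -c "
import cv2,numpy as np
a=cv2.imread('pics/side0.png');b=cv2.imread('pics/top0.png')
f=lambda i,x,y,w,h:cv2.resize(i[y:y+h,x:x+w],(400,300),interpolation=cv2.INTER_CUBIC)
# tl: side basket (300,225)x5 ; tr: top basket (300,220)x5; bl: side hanger (170,270)x~3.33 ; br top hanger/ (160,180) x 3.33
o=np.vstack([np.hstack([f(a,300,230,100,75),f(b,300,220,100,75)]),np.hstack([f(a,170,265,120,90),f(b,160,180,120,90)])])
cv2.imwrite('pics/crop1.png',o)"
```

```text
(no output)
```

View pics/crop1.png

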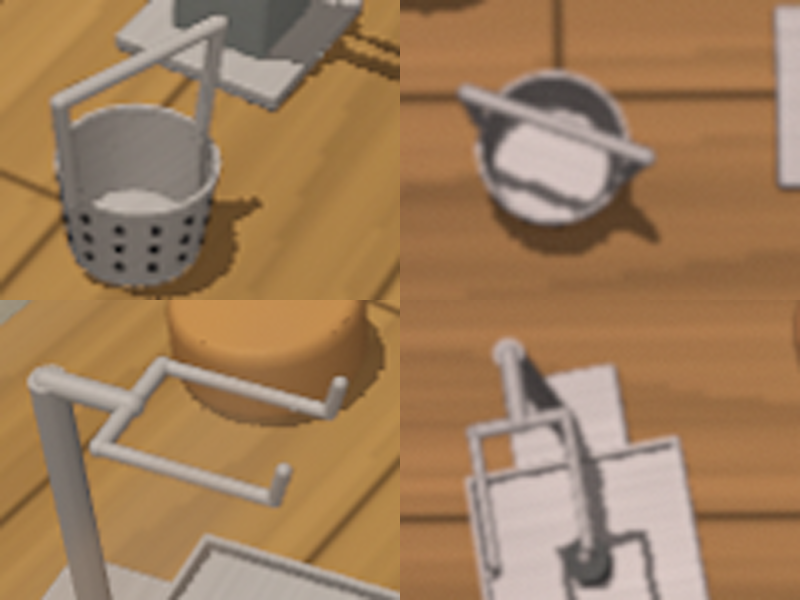

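The enlarged crop confirms the grey steel basket. Its bar corners are at side (314,256) and (355,235.5), and top (316,243) and (363,259). The hanger's cross bar ends and prong tips are clear in both views. Next I fit the poses.

```bash
cat > b.py <<'E'
from h import *
import pickle
P=pickle.load(open("P0.pkl","rb"));s,t=P["side"],P["top"]
for n,a,b in[("barA",(314.3,255.8),(315.8,243)),("barB",(355,235.5),(363,259.3)),("Tbar",(420,194.5),(434.3,292)),("T+",(412.5,203),(417,292)),("T-",(428.5,186),(452,292)),("hinge",(371,201),(427,244))]:
    print(n,[x.round(1) if i==0 else np.round(x,1) for i,x in enumerate(tri([(s,a),(t,b)]))])
def fit(pts,obs,z=0):
    pts=np.array(pts,float)
    def W(p): c,n=np.cos(p[2]),np.sin(p[2]); return pts@np.array([[c,-n,0],[n,c,0],[0,0,1]]).T+[p[0],p[1],p[3]]
    r=least_squares(lambda p:np.r_[(proj(s,W(p))-obs[0]).ravel(),(proj(t,W(p))-obs[1]).ravel()],[500,300*z,0,0],loss="soft_l1")
    return r.x.round(3),np.abs(r.fun).reshape(2,-1,2).round(1).tolist()
# hanger: order near(+y) far(-y)
print(fit([(0,32,215),(0,-32,215),(-105,32,242),(-105,-32,242)],[[(199.4,308.5),(218.9,284.5),(255.2,315),(272,289)],[(181.6,219.6),(211,213),(187.9,262.2),(217,257.5)]],1))
for n,c,uv,z in[("cheese",t,(305,189),65),("jar",t,(230,346),100),("brush",t,(412,330),20),("brushend",t,(420,372),15)]: print(n,onz(c,uv,z).round())
E
python3 b.py
```

```text
barA [array([599. ,  -8.8, 134.2]), array([0.9, 0.8])]
barB [array([ 558.9, -120.1,  133. ]), array([0.8, 0.7])]
Tbar [array([ 472.8, -274.5,  188.6]), array([0.6, 0.7])]
T+ [array([ 474.1, -235.6,  186.3]), array([0.4, 0.4])]
T- [array([ 470.1, -314.3,  192. ]), array([1.4, 1.5])]
hinge [array([ 596.1, -275.5,  125.5]), array([0.6, 0.7])]
(array([645.954, 259.145, 163.552,  -3.561]), [[[0.1, 0.5], [0.4, 0.1], [0.8, 0.6], [0.8, 0.6]], [[2.2, 0.8], [0.4, 1.9], [0.1, 0.8], [0.4, 0.1]]])
cheese [757.  19.  65.]
jar [361. 197. 100.]
brush [ 399. -247.   20.]
brushend [ 294. -265.   15.]
```

```bash
cat >> h.py <<'E'
def plan(pos,ydir):
    """shift (in tool axes after turning) and turn rotvec (tool axes) to go to pos, pointing down, tool y along +-ydir (yaw rad)"""
    s=ctrl.sense(); q=np.array(s["ee_rot"]); R=Ro.from_quat(q[[1,2,3,0]])
    best=None
    for k in(0,np.pi):
        a=ydir+k; y=np.array([np.cos(a),np.sin(a),0]); z=np.array([0,0,-1.]); T=Ro.from_matrix(np.c_[np.cross(y,z),y,z])
        rv=(R.inv()*T).as_rotvec()
        print("turn",rv.round(3),"shift after",(T.inv().apply(np.array(pos)-s["eef_pos"])/1000).round(4),"shift before",(R.inv().apply(np.array(pos)-s["eef_pos"])/1000).round(4))
    print("t",s["time_s"],"pos",np.round(s["eef_pos"],1),"j",np.round(s["joints"],2),"F",np.round(s["force"],1),"w",round(s["grip_width"],3),"gf",s["grip_force"])
    print(R.as_matrix().round(3).tolist())
E
python3 -c "
from h import *
plan([579,-64.5,230],-0.346)"
```

```text
turn [-0.    -0.    -0.931] shift after [ 0.5569  0.2531 -0.0224] shift before [ 0.5355 -0.2956 -0.0224]
turn [-0.     0.     2.211] shift after [-0.5569 -0.2531 -0.0224] shift before [ 0.5355 -0.2956 -0.0224]
t 1.65 pos [ 152.  -502.5  207.6] j [-1.5   0.31  1.5  -0.    1.33 -0.22] F [-0.   1.6  0.2] w 1.001 gf 0.0
[[0.957, 0.29, -0.0], [0.29, -0.957, 0.0], [0.0, -0.0, -1.0]]
```

Emit:
send_rows(targets=[[-1,0,0,-0.01,0,0,-0.155],[-1,0,0,-0.01,0,0,-0.155],[-1,0,0,-0.01,0,0,-0.155],[-1,0,0,-0.01,0,0,-0.155],[-1,0,0,-0.01,0,0,-0.155],[-1,0,0,0,0,0,-0.156],[-1,0.045,0.02,0,0,0,0],[-1,0.045,0.02,0,0,0,0],[-1,0.045,0.02,0,0,0,0],[-1,0.045,0.02,0,0,0,0]])

```text
time_s: 2.9
eef_pos: [289.2, -359.1, 257.7]
ee_rot: [0.0, 0.818, 0.575, 0.0]
force: [0.7, -0.2, -0.2]
grip_width: 0.999
grip_force: 0.0
```

Emit:
send_rows(targets=[[-1,0.045,0.02,0,0,0,0],[-1,0.045,0.02,0,0,0,0],[-1,0.045,0.02,0,0,0,0],[-1,0.045,0.02,0,0,0,0],[-1,0.045,0.02,0,0,0,0],[-1,0.045,0.02,0,0,0,0],[-1,0.045,0.02,0,0,0,0],[-1,0.03,0.02,0,0,0,0],[-1,0,0,0,0,0,0],[-1,0,0,0,0,0,0]])

```text
time_s: 4.15
eef_pos: [555.5, -90.3, 257.5]
ee_rot: [-0.0, 0.818, 0.575, -0.0]
force: [-0.5, 0.7, 0.1]
grip_width: 0.996
grip_force: 0.0
```

```bash
python3 -c "
from h import *
import pickle
c=ctrl.capture('wrist');save(c,'w1');pickle.dump(c,open('w1.pkl','wb'))
for q in('basket','basket_bar'): print(q,[(np.round(d['point']),round(d['score'],2)) for d in ctrl.landmark_of(q,c)][:3])
print(proj(c,[[579,-64.5,135],[599,-8.8,134],[558.9,-120,134]]).round())
plan([579,-64.5,220],-0.346)"
```

```text
basket [(array([333., 412.]), 0.98), (array([549., 206.]), 0.95), (array([327., 165.]), 0.79)]
basket_bar [(array([331., 186.]), 0.93), (array([537., 461.]), 0.69)]
[[334. 188.]
 [335. 113.]
 [333. 254.]]
turn [ 0.     0.    -0.001] shift after [0.0327 0.0133 0.0378] shift before [0.0327 0.0133 0.0378]
turn [ 0.   -0.    3.14] shift after [-0.0327 -0.0133  0.0378] shift before [0.0327 0.0133 0.0378]
t 4.3 pos [555.4 -90.7 257.8] j [-0.37  0.37  1.29 -0.    1.48 -0.02] F [-0.4  0.1 -0.1] w 1.003 gf 0.0
[[0.34, 0.94, 0.0], [0.94, -0.34, -0.0], [-0.0, 0.0, -1.0]]
```

View pics/w1.png

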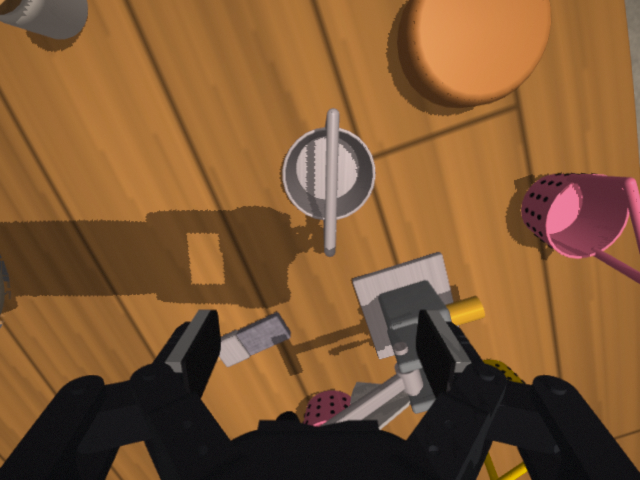

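The wrist view shows the steel basket's bar running from (333,111) to (330,254), within 2 px of the prediction. I'm going down onto it.

Emit:
send_rows(targets=[[-1,0.016,0.006,0,0,0,0],[-1,0.0165,0.0055,0,0,0,0],[-1,0,0,0,0,0,0],[-1,0,0,0.04,0,0,0],[-1,0,0,0.04,0,0,0],[-1,0,0,0.03,0,0,0],[-1,0,0,0.02,0,0,0],[-1,0,0,0.012,0,0,0],[-1,0,0,0,0,0,0],[0,0,0,0,0,0,0]], squeeze=60)

```text
time_s: 5.55
eef_pos: [578.2, -63.5, 116.5]
ee_rot: [0.001, 0.818, 0.575, 0.0]
force: [1.0, -0.0, -0.0]
grip_width: 0.815
grip_force: 0.0
```

Emit:
send_rows(targets=[[0.4,0,0,0,0,0,0],[0.7,0,0,0,0,0,0],[1,0,0,0,0,0,0],[1,0,0,0,0,0,0],[1,0,0,0,0,0,0],[1,0,0,0,0,0,0],[1,0,0,0,0,0,0],[1,0,0,-0.01,0,0,0],[1,0,0,-0.02,0,0,0],[1,0,0,-0.02,0,0,0]])

```text
time_s: 6.8
eef_pos: [577.7, -63.3, 166.5]
ee_rot: [-0.0, 0.818, 0.575, -0.0]
force: [0.1, -0.5, -0.2]
grip_width: -0.001
grip_force: 0.0
```

```bash
python3 -c "
from h import *
import pickle
c=ctrl.capture('wrist');save(c,'w2');pickle.dump(c,open('w2.pkl','wb'))
plan([479,227,247],0.19)"
```

```text
turn [ 0.004  0.001 -0.536] shift after [ 0.3043 -0.0431 -0.0776] shift before [ 0.2396 -0.1921 -0.0785]
turn [ 1.000e-03 -6.000e-03  2.606e+00] shift after [-0.3043  0.0431 -0.0776] shift before [ 0.2396 -0.1921 -0.0785]
t 6.85 pos [578.8 -63.7 169.4] j [-0.31  0.47  1.38  0.    1.29  0.04] F [ 0.4 -0.4  3.4] w -0.001 gf 0.0
[[0.339, 0.941, 0.004], [0.941, -0.339, -0.001], [0.0, 0.005, -1.0]]
```

View pics/w2.png

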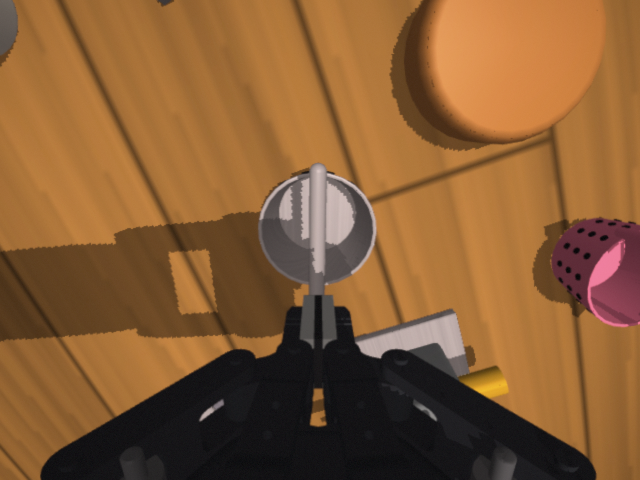

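The fingers shut fully with no bar held: in the wrist view the bar runs from (318,165) to under the fingertips at (318,295). I'm checking from the side.

```bash
python3 -c "
from h import *
import pickle
c=pickle.load(open('w2.pkl','rb'))
print(proj(c,[[599,-8.8,134],[558.9,-120,134],[578.5,-63.6,169],[599,-8.8,184],[558.9,-120,184]]).round())
s=ctrl.capture('side')
im=cv2.cvtColor(s['img'],cv2.COLOR_RGB2BGR)[190:340,260:420]
cv2.imwrite('pics/s2.png',cv2.resize(im,(640,600),interpolation=cv2.INTER_CUBIC))
for n in('side','top'):
  c=ctrl.capture(n);print([(np.round(d['point']),round(d['score'],2)) for d in ctrl.landmark_of('basket_bar',c)][:4])
"
```

```text
[[321. 169.]
 [320. 347.]
 [320. 291.]
 [322. 184.]
 [321. 402.]]
[(array([364., 162.]), 0.95), (array([443., 187.]), 0.92), (array([274., 185.]), 0.67), (array([340., 244.]), 0.65)]
[(array([494., 195.]), 0.92), (array([491., 299.]), 0.88), (array([394., 148.]), 0.67), (array([336., 251.]), 0.66)]
```

View pics/s2.png

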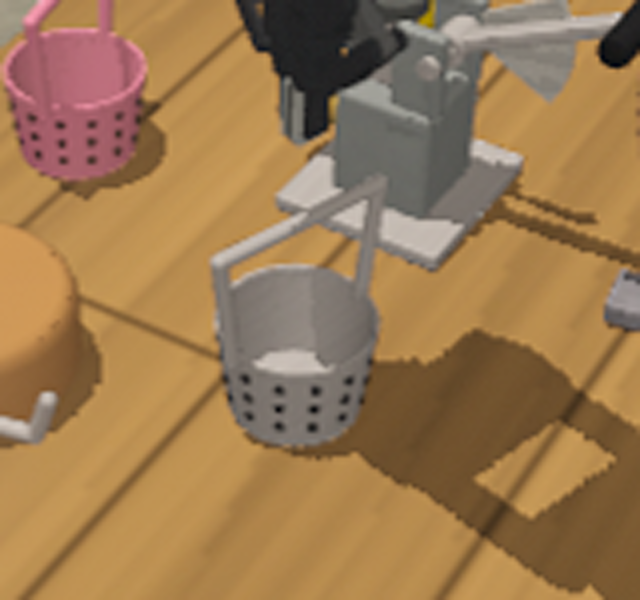

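```bash
python3 -c "
from h import *
import pickle
s=pickle.load(open('P0.pkl','rb'))['side'];t=pickle.load(open('P0.pkl','rb'))['top']
p=ctrl.sense();print(p['eef_pos'],p['grip_width'],p['time_s'],p['joints'])
print(proj(s,[p['eef_pos'],[578,-64,116],[578,-64,135]]).round(1))
for y in(-64,-62): print(onz(s,(334.5,225),169))
"
```

```text
[577.28170998 -63.26647254 164.65300207] 0.0006476666560814737 7.1 [-3.10783455e-01  4.70112252e-01  1.38500257e+00 -7.95951065e-07
  1.28806878e+00  3.52903577e-02]
[[335.2 234.6]
 [334.4 251.5]
 [334.7 244.9]]
[593.348017   -87.65727782 169.        ]
[593.348017   -87.65727782 169.        ]
```

```bash
python3 -c "
from h import *
import pickle
s=ctrl.capture('side');t=ctrl.capture('top');c=ctrl.capture('wrist')
p=np.array(ctrl.sense()['eef_pos']);print(p)
for dz in(0,10,20,30): print(dz,[proj(k,p+[0,0,dz])[0].round(1) for k in(s,t,c)])
save(s,'s3');a=cv2.imread('pics/s3.png')[150:250,280:400];save(c,'w3');b=cv2.imread('pics/w3.png')[230:350,250:390]
cv2.imwrite('pics/c3.png',np.hstack([cv2.resize(a,(400,333),interpolation=3),cv2.resize(b,(389,333),interpolation=3)]))
"
```

```text
[577.44290389 -63.27941245 164.90184767]
0 [array([335.2, 234.5]), array([339.6, 249.9]), array([318. , 289.1])]
10 [array([335.3, 230.8]), array([339.7, 249.1]), array([318. , 298.1])]
20 [array([335.4, 227.2]), array([339.8, 248.2]), array([318., 308.])]
30 [array([335.6, 223.4]), array([340. , 247.3]), array([318. , 319.2])]
```

View pics/c3.png

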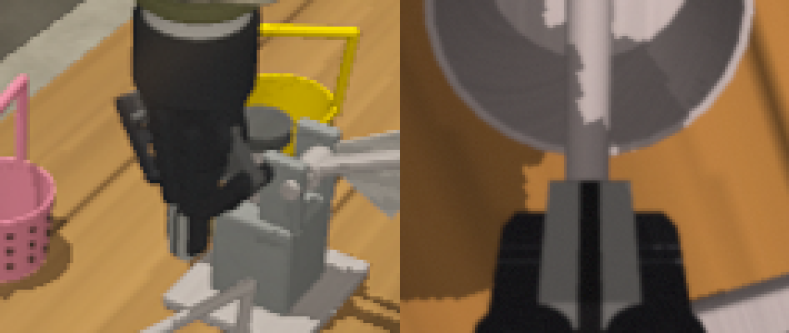

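The side view puts the shut fingertips at (335.5,227), about 20 mm above where the reported TCP projects. They closed just over the bar, and the basket hasn't moved. I'm reopening and going about 23 mm deeper.

Emit:
send_rows(targets=[[-1,0,0,0,0,0,0],[-1,0,0,0,0,0,0],[-1,0,0,0,0,0,0],[-1,0,0,0,0,0,0],[-1,0,0,0,0,0,0],[-1,0,0,0,0,0,0],[-1,0,0,0.03,0,0,0],[-1,0,0,0.03,0,0,0],[-1,0,0,0.012,0,0,0],[-1,0,0,0,0,0,0]])

```text
time_s: 8.5
eef_pos: [577.7, -63.3, 93.5]
ee_rot: [-0.0, 0.818, 0.575, -0.0]
force: [0.4, 0.4, -0.2]
grip_width: 0.996
grip_force: 0.0
```

Emit:
send_rows(targets=[[1,0,0,0,0,0,0],[1,0,0,0,0,0,0],[1,0,0,0,0,0,0],[1,0,0,0,0,0,0],[1,0,0,0,0,0,0],[1,0,0,0,0,0,0],[1,0,0,0,0,0,0],[1,0,0,0,0,0,0],[1,0,0,0,0,0,0],[1,0,0,0,0,0,0]])

```text
time_s: 9.75
eef_pos: [577.7, -63.4, 93.9]
ee_rot: [0.0, 0.818, 0.575, 0.0]
force: [-3.6, -0.8, 4.4]
grip_width: 0.093
grip_force: 58.7
```

Gripped (58.7 N). I'm lifting and turning to the hanger's yaw.

Emit:
send_rows(targets=[[1,0,0,-0.02,0,0,0],[1,0,0,-0.032,0,0,0],[1,0,0,-0.04,0,0,0],[1,0,0,-0.04,0,0,0],[1,0,0,0,0,0,-0.107],[1,0,0,0,0,0,-0.107],[1,0,0,0,0,0,-0.107],[1,0,0,0,0,0,-0.107],[1,0,0,0,0,0,-0.107],[1,0,0,0,0,0,0]])

```text
time_s: 11.0
eef_pos: [577.5, -63.2, 224.7]
ee_rot: [-0.001, 0.638, 0.77, -0.0]
force: [0.3, -0.2, -4.1]
grip_width: 0.087
grip_force: 59.0
```

```bash
python3 -c "
from h import *
plan([479,227,226],0.19)"
```

```text
turn [-0.001 -0.001 -0.002] shift after [ 0.3036 -0.0419 -0.0013] shift before [ 0.3035 -0.0425 -0.001 ]
turn [-1.00e-03  2.00e-03  3.14e+00] shift after [-0.3036  0.0419 -0.0013] shift before [ 0.3035 -0.0425 -0.001 ]
t 11.0 pos [577.5 -63.2 224.7] j [-0.31  0.43  1.29  0.    1.42 -0.5 ] F [ 0.3 -0.2 -4.1] w 0.087 gf 59.027225375175476
[[-0.187, 0.982, -0.001], [0.982, 0.187, 0.001], [0.001, -0.001, -1.0]]
```

Emit:
send_rows(targets=[[1,0,-0.02,0,0,0,0],[1,0.015,-0.022,0,0,0,0],[1,0.035,0,0,0,0,0],[1,0.05,0,0,0,0,0],[1,0.055,0,0,0,0,0],[1,0.055,0,0,0,0,0],[1,0.05,0,0,0,0,0],[1,0.03,0,0,0,0,0],[1,0.013,0,0,0,0,0],[1,0,0,0,0,0,0]])

```text
time_s: 12.25
eef_pos: [479.5, 226.3, 225.3]
ee_rot: [-0.0, 0.637, 0.771, -0.0]
force: [-0.3, -0.4, -3.7]
grip_width: 0.089
grip_force: 59.0
```

```bash
python3 -c "
from h import *
import pickle
s=ctrl.capture('side');t=ctrl.capture('top');c=ctrl.capture('wrist')
pickle.dump((s,t,c),open('p4.pkl','wb'))
I=[cv2.cvtColor(k['img'],cv2.COLOR_RGB2BGR) for k in(s,t,c)]
cv2.imwrite('pics/c4.png',np.vstack([np.hstack([cv2.resize(I[0][230:380,170:370],(400,300),interpolation=3),cv2.resize(I[1][165:315,150:350],(400,300),interpolation=3)]),np.hstack([cv2.resize(I[2],(400,300)),np.zeros((300,400,3),np.uint8)])]))
H=[646,259];a=.19
w=lambda x,y,z:[H[0]+x*np.cos(a)-y*np.sin(a),H[1]+x*np.sin(a)+y*np.cos(a),z]
pts=[w(0,32,215),w(0,-32,215),w(-105,32,242),w(-105,-32,242)]
for k in(s,t,c): print(proj(k,pts).round().tolist())
plan(w(-68,0,226),a)
plan([479,227,226],0.19)"
```

```text
[[199.0, 307.0], [218.0, 283.0], [254.0, 313.0], [271.0, 287.0]]
[[183.0, 220.0], [211.0, 214.0], [188.0, 263.0], [216.0, 257.0]]
[[627.0, 222.0], [598.0, 324.0], [459.0, 238.0], [443.0, 355.0]]
turn [-0.     0.    -0.003] shift after [ 0.0017  0.1015 -0.0005] shift before [ 0.002   0.1015 -0.0005]
turn [0.    0.    3.139] shift after [-0.0017 -0.1015 -0.0005] shift before [ 0.002   0.1015 -0.0005]
t 12.4 pos [479.9 225.3 225.5] j [ 0.22  0.31  1.45 -0.    1.38  0.03] F [-0.5 -0.6 -3.6] w 0.092 gf 58.96344065666199
[[-0.186, 0.983, -0.0], [0.983, 0.186, -0.0], [-0.0, -0.0, -1.0]]
turn [-0.     0.    -0.003] shift after [ 0.0019 -0.0005 -0.0005] shift before [ 0.0019 -0.0005 -0.0005]
turn [0.    0.    3.139] shift after [-0.0019  0.0005 -0.0005] shift before [ 0.0019 -0.0005 -0.0005]
t 12.4 pos [479.9 225.3 225.5] j [ 0.22  0.31  1.45 -0.    1.38  0.03] F [-0.5 -0.6 -3.6] w 0.092 gf 58.96344065666199
[[-0.186, 0.983, -0.0], [0.983, 0.186, -0.0], [-0.0, -0.0, -1.0]]
```

View pics/c4.png

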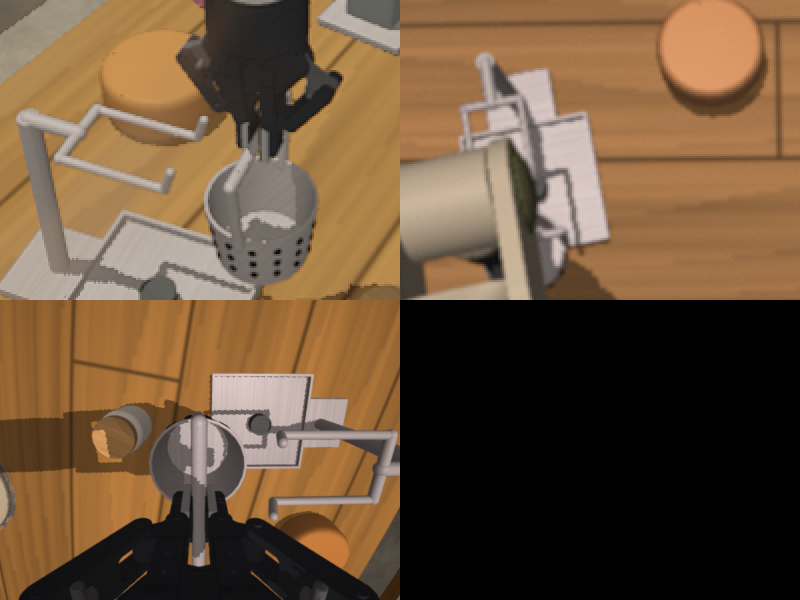

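The wrist view (half scale) shows the bar's upper end at about (199,118) and the prong tips at about (283,138) and (273,215). They sit about 5 mm further along +y than my fit, so I'm enlarging to get exact values.

```bash
python3 -c "
from h import *
import pickle
c=pickle.load(open('p4.pkl','rb'))[2]
I=cv2.cvtColor(c['img'],cv2.COLOR_RGB2BGR)
cv2.imwrite('pics/c5.png',cv2.resize(I[180:420,300:620],(800,600),interpolation=3))
p=np.array(ctrl.sense()['eef_pos']);x=np.array([-.188,.982,0])
print(proj(c,[p+57*x+[0,0,41],p+62*x+[0,0,46],p+62*x+[0,0,41],p+[0,0,41]]).round(1))
"
```

```text
[[318.1 198.9]
 [318.1 187.6]
 [318.1 185.2]
 [318.3 333.3]]
```

View pics/c5.png

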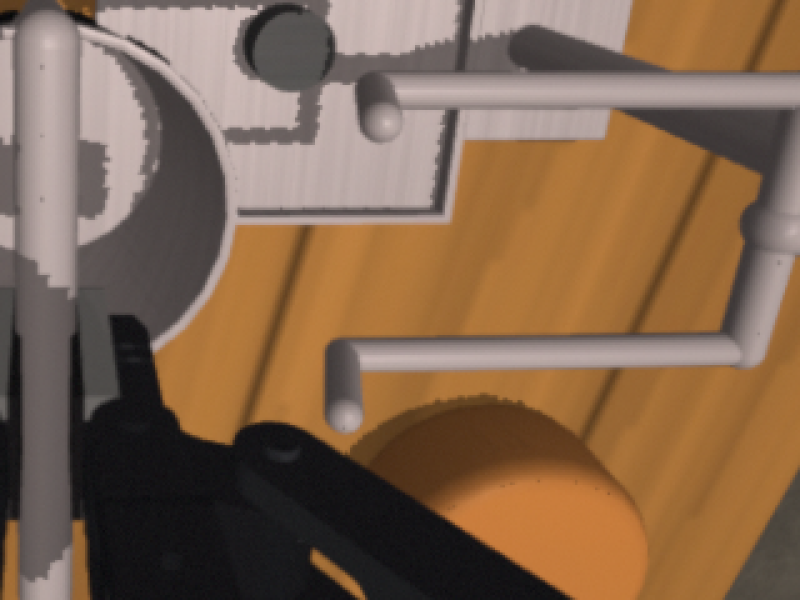

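```bash
python3 -c "
from h import *
import pickle
c=pickle.load(open('p4.pkl','rb'))[2]
def W(p,P):
    co,n=np.cos(p[2]),np.sin(p[2]); return np.array(P,float)@np.array([[co,-n,0],[n,co,0],[0,0,1]]).T+[p[0],p[1],0]
P=[(-105,32,242),(-105,-32,242),(-102,32,215),(-102,-32,215),(0,-32,215),(-50,-32,215),(-50,32,215)]
O=np.array([(452.8,230),(438,346.8),(450,216),(437.5,321),(598,320),(520,320.5),(520,216)])
def f(p):
    r=proj(c,W(p,P))-O; r[5:,0]=0; return r.ravel()
r=least_squares(f,[646,259,.19]);print(r.x,r.fun.reshape(-1,2).round(1).tolist())
p=r.x
plan(np.r_[W(p,[(-68,0,226)])[0]],p[2])
plan(np.r_[W(p,[(-165,0,226)])[0]],p[2])
"
```

```text
[6.44453314e+02 2.62319284e+02 1.87127561e-01] [[5.9, 0.0], [3.9, 2.5], [-5.3, -0.8], [-5.9, 0.2], [-0.4, -1.0], [0.0, -0.2], [0.0, -0.5]]
turn [-0.  0.  0.] shift after [ 0.0058  0.1006 -0.0005] shift before [ 0.0058  0.1006 -0.0005]
turn [-0.    -0.    -3.142] shift after [-0.0058 -0.1006 -0.0005] shift before [ 0.0058  0.1006 -0.0005]
t 12.4 pos [479.9 225.3 225.5] j [ 0.22  0.31  1.45 -0.    1.38  0.03] F [-0.5 -0.6 -3.6] w 0.092 gf 58.96344065666199
[[-0.186, 0.983, -0.0], [0.983, 0.186, -0.0], [-0.0, -0.0, -1.0]]
turn [-0.  0.  0.] shift after [ 0.0058  0.0036 -0.0005] shift before [ 0.0058  0.0036 -0.0005]
turn [-0.    -0.    -3.142] shift after [-0.0058 -0.0036 -0.0005] shift before [ 0.0058  0.0036 -0.0005]
t 12.4 pos [479.9 225.3 225.5] j [ 0.22  0.31  1.45 -0.    1.38  0.03] F [-0.5 -0.6 -3.6] w 0.092 gf 58.96344065666199
[[-0.186, 0.983, -0.0], [0.983, 0.186, -0.0], [-0.0, -0.0, -1.0]]
```

Emit:
send_rows(targets=[[1,0.0055,0,0,0,0,0],[1,0,0.01,0,0,0,0],[1,0,0.012,0,0,0,0],[1,0,0.013,0,0,0,0],[1,0,0.013,0,0,0,0],[1,0,0.013,0,0,0,0],[1,0,0.013,0,0,0,0],[1,0,0.013,0,0,0,0],[1,0,0.013,0,0,0,0],[1,0,0,0,0,0,0]])

```text
time_s: 13.65
eef_pos: [577.6, 250.4, 224.8]
ee_rot: [-0.0, 0.637, 0.771, -0.0]
force: [0.0, -0.3, -4.3]
grip_width: 0.092
grip_force: 59.0
```

```bash
python3 -c "
from h import *
c=ctrl.capture('wrist');save(c,'w6')
p=[644.45,262.3,.187]
a=p[2];w=lambda x,y,z:[p[0]+x*np.cos(a)-y*np.sin(a),p[1]+x*np.sin(a)+y*np.cos(a),z]
plan(w(-68,0,183),a)"
```

```text
turn [-0.001  0.     0.002] shift after [-0.0009  0.0005  0.042 ] shift before [-0.0009  0.0005  0.042 ]
turn [-0.00e+00 -1.00e-03 -3.14e+00] shift after [ 0.0009 -0.0005  0.042 ] shift before [-0.0009  0.0005  0.042 ]
t 13.7 pos [577.  250.4 225. ] j [ 0.22  0.54  1.12 -0.    1.48  0.03] F [-0.5 -0.8 -3.3] w 0.091 gf 58.96563649177551
[[-0.188, 0.982, -0.001], [0.982, 0.188, -0.0], [-0.0, -0.001, -1.0]]
```

Emit:
send_rows(targets=[[1,0,0,0.008,0,0,0],[1,0,0,0.009,0,0,0],[1,0,0,0.008,0,0,0],[1,0,0,0.006,0,0,0],[1,0,0,0.004,0,0,0],[1,0,0,0.003,0,0,0],[1,0,0,0.001,0,0,0],[1,0,0,0,0,0,0],[1,0,0,0,0,0,0],[1,0,0,0,0,0,0]])

```text
time_s: 14.95
eef_pos: [576.8, 250.6, 186.7]
ee_rot: [0.0, 0.637, 0.771, 0.0]
force: [0.4, -0.1, -3.1]
grip_width: 0.091
grip_force: 59.0
```

Emit:
send_rows(targets=[[1,0,0,0.001,0,0,0],[1,0,0,0.001,0,0,0],[1,0,0,0.001,0,0,0],[1,0,0,0.0005,0,0,0],[1,0,0,0,0,0,0],[1,0,0,0,0,0,0],[1,0,0,0,0,0,0],[1,0,0,0,0,0,0],[1,0,0,0,0,0,0],[1,0,0,0,0,0,0]])

```text
time_s: 16.2
eef_pos: [576.7, 250.6, 183.1]
ee_rot: [0.0, 0.637, 0.771, 0.0]
force: [0.2, -0.6, -4.2]
grip_width: 0.088
grip_force: 59.0
```

Emit:
send_rows(targets=[[1,0,0,0.0005,0,0,0],[1,0,0,0.0005,0,0,0],[1,0,0,0.0005,0,0,0],[1,0,0,0.0005,0,0,0],[1,0,0,0.0005,0,0,0],[1,0,0,0,0,0,0],[1,0,0,0,0,0,0],[1,0,0,0,0,0,0],[1,0,0,0,0,0,0],[1,0,0,0,0,0,0]])

```text
time_s: 17.45
eef_pos: [576.9, 250.6, 182.2]
ee_rot: [0.001, 0.637, 0.771, 0.001]
force: [-3.6, -0.4, 8.2]
grip_width: 0.091
grip_force: 60.2
```

Contact is felt: the prongs now carry the basket. I'm releasing part-way and rising.

Emit:
send_rows(targets=[[0.8,0,0,-0.0005,0,0,0],[0.6,0,0,0,0,0,0],[0.4,0,0,0,0,0,0],[0.3,0,0,0,0,0,0],[0.3,0,0,0,0,0,0],[0.3,0,0,0,0,0,0],[0.3,0,0,-0.01,0,0,0],[0.3,0,0,-0.02,0,0,0],[0.3,0,0,-0.03,0,0,0],[0.3,0,0,-0.03,0,0,0]])

```text
time_s: 18.7
eef_pos: [576.7, 250.6, 272.9]
ee_rot: [0.0, 0.637, 0.771, 0.0]
force: [-0.6, 0.4, 0.5]
grip_width: 0.35
grip_force: 0.0
```

Emit:
send_rows(targets=[[0.3,0,0,-0.03,0,0,0],[1,-0.02,0,-0.02,0,0,0],[1,-0.05,0,0,0,0,0],[1,-0.05,0,0,0,0,0],[1,-0.05,0,0,0,0,0],[1,0,0,0,0,0,0],[1,0,0,0,0,0,0],[1,0,0,0,0,0,0],[1,0,0,0,0,0,0],[1,0,0,0,0,0,0]])

```text
time_s: 19.95
eef_pos: [608.5, 84.1, 321.1]
ee_rot: [-0.0, 0.637, 0.771, -0.0]
force: [-0.3, -0.0, -0.4]
grip_width: -0.001
grip_force: 0.0
```

```bash
cat > l.py <<'E'
from h import *
s=ctrl.capture('side');t=ctrl.capture('top')
I=[cv2.cvtColor(k['img'],cv2.COLOR_RGB2BGR) for k in(s,t)]
cv2.imwrite('pics/c7.png',np.hstack([cv2.resize(I[0][230:380,170:370],(400,300),interpolation=3),cv2.resize(I[1][165:315,150:350],(400,300),interpolation=3)]))
p=[644.45,262.3,.187]
a=p[2];w=lambda x,y,z:[p[0]+x*np.cos(a)-y*np.sin(a),p[1]+x*np.sin(a)+y*np.cos(a),z]
print([proj(k,[w(-68,0,224),w(-68,57,224),w(-68,-57,224)]).round() for k in(s,t)])
for q in('basket_bar','lever_bar','lever_hinge'):print(q,*[[(np.round(d['point']),round(d['score'],2)) for d in ctrl.landmark_of(q,k)][:5] for k in(s,t)])
# T bar: y axis yaw; tool y along T bar-perp (valve x)
plan([473,-274.5,260],-0.04)
E
python3 l.py
```

```text
[array([[243., 303.],
       [227., 327.],
       [258., 281.]]), array([[199., 246.],
       [174., 251.],
       [225., 241.]])]
basket_bar [(array([279., 182.]), 0.87), (array([368., 159.]), 0.87), (array([243., 302.]), 0.84), (array([442., 188.]), 0.79)] [(array([196., 244.]), 0.76), (array([492., 198.]), 0.66), (array([491., 300.]), 0.64), (array([394., 148.]), 0.57)]
lever_bar [(array([420., 194.]), 0.82), (array([221., 373.]), 0.32)] [(array([435., 290.]), 0.86)]
lever_hinge [(array([374., 199.]), 0.69)] [(array([428., 244.]), 0.61)]
turn [ 0.    -0.     0.229] shift after [-0.3632 -0.1212  0.0611] shift before [-0.3262 -0.2005  0.0611]
turn [ 0.     0.    -2.913] shift after [0.3632 0.1212 0.0611] shift before [-0.3262 -0.2005  0.0611]
t 20.35 pos [608.6  83.6 321.1] j [-0.05  0.48  0.96  0.    1.69 -0.24] F [-0.7  0.1 -0.8] w 0.001 gf 0.0
[[-0.188, 0.982, 0.0], [0.982, 0.188, 0.0], [0.0, 0.0, -1.0]]
```

View pics/c7.png

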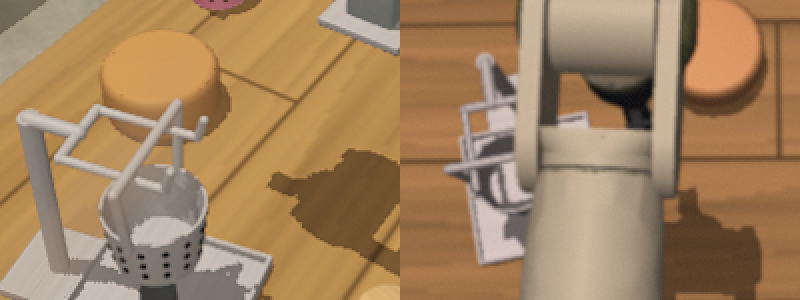

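The side view shows the bar lying across both prongs at about (243,302) in full-image pixels, with the basket hanging upright and free. Now the lever: I'm turning the closed fingers so their closing line lies along the T bar.

Emit:
send_rows(targets=[[1,0,0,0,0,0,0.181],[1,0,0,0,0,0,0.181],[1,0,0,0,0,0,0.181],[1,0,0,0,0,0,0.181],[1,0,0,0,0,0,0.181],[1,0,0,0,0,0,0.181],[1,0,0,0,0,0,0.181],[1,0,0,0,0,0,0.181],[1,0,0,0,0,0,0.181],[1,0,0,0,0,0,0.181]])

```text
time_s: 21.6
eef_pos: [608.6, 83.5, 321.1]
ee_rot: [-0.0, 1.0, -0.028, -0.0]
force: [0.3, -0.7, -0.2]
grip_width: 0.004
grip_force: 0.0
```

```bash
cat > lev.py <<'E'
from h import *
import sys
def lev(q,gap=0,th=.35,yaw=-.05,B0=(473,-274.5,188)):
    s=ctrl.sense(); R=Ro.from_quat(np.array(s["ee_rot"])[[1,2,3,0]])
    x0=np.array([np.cos(yaw),np.sin(yaw),0]); up=np.array([0,0,1.])
    H=np.array(B0)+130*(np.cos(.45)*x0-np.sin(.45)*up)
    f=.45-q; B=H+130*(-np.cos(f)*x0+np.sin(f)*up)
    z=np.sin(th)*x0-np.cos(th)*up; x=np.cos(th)*x0+np.sin(th)*up; T=Ro.from_matrix(np.c_[x,np.cross(z,x),z])
    tcp=B+(11-gap)*z
    print(q,"tcp",tcp.round(1),"turn",(R.inv()*T).as_rotvec().round(3),"shift before",(R.inv().apply(tcp-s["eef_pos"])/1000).round(4),"after",(T.inv().apply(tcp-s["eef_pos"])/1000).round(4))
if __name__=="__main__":
    plan([473,-274.5,260],1.52)
    lev(0,40)
    for q in(0,.2,.4,.6,.8,.92): lev(q)
E
python3 lev.py
```

```text
turn [0.    0.    3.136] shift after [ 0.1173 -0.3645  0.0611] shift before [-0.1153  0.3651  0.0611]
turn [-0.     0.    -0.005] shift after [-0.1173  0.3645  0.0611] shift before [-0.1153  0.3651  0.0611]
t 21.6 pos [608.6  83.5 321.1] j [-0.05  0.48  0.96  0.    1.69  1.57] F [ 0.3 -0.7 -0.2] w 0.004 gf 0.0
[[0.998, -0.056, -0.0], [-0.056, -0.998, 0.0], [-0.0, -0.0, -1.0]]
0 tcp [ 463.1 -274.   215.2] turn [ 0.001  0.35  -0.006] shift before [-0.1252  0.3652  0.1058] after [-0.1561  0.3644  0.0557]
0 tcp [ 476.8 -274.7  177.7] turn [ 0.001  0.35  -0.006] shift before [-0.1115  0.3651  0.1434] after [-0.1561  0.3644  0.0957]
0.2 tcp [ 467.9 -274.2  153.3] turn [ 0.001  0.35  -0.006] shift before [-0.1204  0.3651  0.1678] after [-0.1728  0.3644  0.1156]
0.4 tcp [ 464.  -274.   127.6] turn [ 0.001  0.35  -0.006] shift before [-0.1243  0.3652  0.1935] after [-0.1853  0.3644  0.1383]
0.6 tcp [ 465.3 -274.1  101.7] turn [ 0.001  0.35  -0.006] shift before [-0.123   0.3651  0.2194] after [-0.1929  0.3644  0.1631]
0.8 tcp [ 471.7 -274.4   76.5] turn [ 0.001  0.35  -0.006] shift before [-0.1166  0.3651  0.2445] after [-0.1955  0.3644  0.189 ]
0.92 tcp [ 477.9 -274.7   62.2] turn [ 0.001  0.35  -0.006] shift before [-0.1104  0.3651  0.2588] after [-0.1946  0.3644  0.2045]
```

Emit:
send_rows(targets=[[1,-0.0155,0.045,0,0,0,0],[1,-0.0155,0.045,0,0,0,0],[1,-0.0155,0.045,0,0,0,0],[1,-0.0155,0.045,0,0,0,0],[1,-0.0155,0.045,0,0,0,0],[1,-0.0155,0.045,0,0,0,0],[1,-0.016,0.045,0,0,0,0],[1,-0.016,0.05,0,0,0,0],[1,0,0,0,0,0.175,0],[1,0,0,0,0,0.175,0]])

```text
time_s: 22.85
eef_pos: [465.5, -275.4, 321.4]
ee_rot: [0.005, 0.984, -0.025, 0.177]
force: [0.4, -0.4, -0.1]
grip_width: 0.003
grip_force: 0.0
```

```bash
python3 lev.py; python3 -c "
from h import *
c=ctrl.capture('wrist');print(proj(c,[473,-274.5,188]))
for q in('lever_bar','lever_hinge'):print(q,[(np.round(d['point']),round(d['score'],2)) for d in ctrl.landmark_of(q,c)][:3],[(np.round(d['extent']),round(d['score'],2)) for d in ctrl.boxes_of(q,c)][:2])"
```

```text
turn [-5.560e-01 -2.000e-03  3.091e+00] shift after [-0.0074  0.0013  0.0614] shift before [-0.0144 -0.0014  0.0601]
turn [ 0.001 -0.356 -0.001] shift after [ 0.0074 -0.0013  0.0614] shift before [-0.0144 -0.0014  0.0601]
t 22.85 pos [ 465.5 -275.4  321.4] j [-0.89  0.11  1.51  0.27  1.3   0.69] F [ 0.4 -0.4 -0.1] w 0.003 gf 0.0
[[0.936, -0.052, 0.348], [-0.048, -0.999, -0.019], [0.348, 0.001, -0.937]]
0 tcp [ 463.1 -274.   215.2] turn [ 0.002 -0.006 -0.001] shift before [-0.0393 -0.0014  0.0986] after [-0.0388 -0.0013  0.0988]
0 tcp [ 476.8 -274.7  177.7] turn [ 0.002 -0.006 -0.001] shift before [-0.0396 -0.0015  0.1386] after [-0.0388 -0.0013  0.1388]
0.2 tcp [ 467.9 -274.2  153.3] turn [ 0.002 -0.006 -0.001] shift before [-0.0564 -0.0015  0.1584] after [-0.0555 -0.0013  0.1587]
0.4 tcp [ 464.  -274.   127.6] turn [ 0.002 -0.006 -0.001] shift before [-0.069  -0.0015  0.1811] after [-0.0679 -0.0013  0.1815]
0.6 tcp [ 465.3 -274.1  101.7] turn [ 0.002 -0.006 -0.001] shift before [-0.0768 -0.0015  0.2058] after [-0.0756 -0.0013  0.2063]
0.8 tcp [ 471.7 -274.4   76.5] turn [ 0.002 -0.006 -0.001] shift before [-0.0795 -0.0016  0.2316] after [-0.0782 -0.0013  0.2321]
0.92 tcp [ 477.9 -274.7   62.2] turn [ 0.002 -0.006 -0.001] shift before [-0.0787 -0.0016  0.2472] after [-0.0773 -0.0013  0.2476]
[[315.70992232 265.74970276]]
lever_bar [(array([311., 267.]), 0.87)] [(array([270., 145.,  92., 137.]), 0.78)]
lever_hinge [(array([309., 157.]), 0.81)] [(array([265.,  86.,  95., 195.]), 0.64)]
```

Emit:
send_rows(targets=[[1,-0.013,0,0.025,0,0,0],[1,-0.013,0,0.025,0,0,0],[1,-0.013,0,0.025,0,0,0],[1,0,0,0.02,0,0,0],[1,0,0,0.02,0,0,0],[1,0,0,0.015,0,0,0],[1,0,0,0,0,0,0],[1,0,0,0,0,0,0],[1,0,0,0,0,0,0],[1,0,0,0,0,0,0]])

```text
time_s: 24.35
eef_pos: [473.4, -275.2, 186.1]
ee_rot: [0.005, 0.984, -0.025, 0.174]
force: [-0.1, -0.2, -0.0]
grip_width: -0.001
grip_force: 0.0
```

Emit:
send_rows(targets=[[1,0,0,0.008,0,0,0],[1,-0.004,0,0.005,0,0,0],[1,-0.004,0,0.005,0,0,0],[1,-0.004,0,0.005,0,0,0],[1,-0.004,0,0.005,0,0,0],[1,-0.003,0,0.006,0,0,0],[1,-0.003,0,0.006,0,0,0],[1,0,0,0,0,0,0],[1,0,0,0,0,0,0],[1,0,0,0,0,0,0]])

```text
time_s: 25.6
eef_pos: [466.2, -274.7, 140.5]
ee_rot: [0.004, 0.984, -0.025, 0.174]
force: [-6.5, -1.2, 4.1]
grip_width: 0.001
grip_force: 2.9
```

```bash
python3 lev.py; python3 -c "
from h import *
s=ctrl.capture('side');t=ctrl.capture('top')
for k in(s,t):print([(np.round(d['point']),round(d['score'],2)) for d in ctrl.landmark_of('lever_bar',k)][:3])
x0=np.array([1,-.05,0]);H=np.array([473,-274.5,188])+130*(np.cos(.45)*x0-[0,0,np.sin(.45)])
for q in(0,.2,.4,.6,.8,.92):print(q,[proj(k,H+130*(-np.cos(.45-q)*x0+[0,0,np.sin(.45-q)])).round() for k in(s,t)])
"
```

```text
turn [ 0.546 -0.    -3.093] shift after [-0.0067  0.0006 -0.1195] shift before [ 0.0473 -0.0005 -0.11  ]
turn [-0.    -0.349  0.001] shift after [ 0.0067 -0.0006 -0.1195] shift before [ 0.0473 -0.0005 -0.11  ]
t 25.6 pos [ 466.2 -274.7  140.5] j [-0.89  0.26  1.81  0.34  0.87  0.54] F [-6.5 -1.2  4.1] w 0.001 gf 2.8960616514086723
[[0.938, -0.05, 0.342], [-0.047, -0.999, -0.017], [0.342, 0.0, -0.94]]
0 tcp [ 463.1 -274.   215.2] turn [-0.     0.001  0.   ] shift before [ 0.0226 -0.0005 -0.0713] after [ 0.0226 -0.0005 -0.0713]
0 tcp [ 476.8 -274.7  177.7] turn [-0.     0.001  0.   ] shift before [ 0.0226 -0.0005 -0.0313] after [ 0.0226 -0.0005 -0.0313]
0.2 tcp [ 467.9 -274.2  153.3] turn [-0.     0.001  0.   ] shift before [ 0.0059 -0.0005 -0.0115] after [ 0.0059 -0.0005 -0.0114]
0.4 tcp [ 464.  -274.   127.6] turn [-0.     0.001  0.   ] shift before [-0.0065 -0.0005  0.0113] after [-0.0065 -0.0005  0.0113]
0.6 tcp [ 465.3 -274.1  101.7] turn [-0.     0.001  0.   ] shift before [-0.0142 -0.0005  0.0361] after [-0.0142 -0.0005  0.0361]
0.8 tcp [ 471.7 -274.4   76.5] turn [-0.     0.001  0.   ] shift before [-0.0168 -0.0005  0.062 ] after [-0.0168 -0.0005  0.062 ]
0.92 tcp [ 477.9 -274.7   62.2] turn [-0.     0.001  0.   ] shift before [-0.0158 -0.0005  0.0775] after [-0.0159 -0.0005  0.0775]
[(array([421., 206.]), 0.73)]
[(array([431., 302.]), 0.58)]
0 [array([[419., 195.]]), array([[434., 293.]])]
0.2 [array([[421., 204.]]), array([[432., 298.]])]
0.4 [array([[421., 214.]]), array([[430., 301.]])]
0.6 [array([[419., 222.]]), array([[428., 301.]])]
0.8 [array([[416., 230.]]), array([[426., 300.]])]
0.92 [array([[413., 233.]]), array([[425., 298.]])]
```

The side landmark puts the lever at about 0.25–0.3, so the first click. I'm following the arc further.

Emit:
send_rows(targets=[[1,-0.003,0,0.005,0,0,0],[1,-0.003,0,0.006,0,0,0],[1,-0.003,0,0.006,0,0,0],[1,-0.003,0,0.006,0,0,0],[1,-0.002,0,0.006,0,0,0],[1,-0.001,0,0.006,0,0,0],[1,0,0,0,0,0,0],[1,0,0,0,0,0,0],[1,0,0,0,0,0,0],[1,0,0,0,0,0,0]])

```text
time_s: 27.05
eef_pos: [464.4, -274.6, 102.6]
ee_rot: [0.004, 0.984, -0.025, 0.174]
force: [-5.2, -0.3, 3.1]
grip_width: 0.003
grip_force: 2.6
```

```bash
cat > st.py <<'E'
from h import *
s=ctrl.capture('side');t=ctrl.capture('top')
for k in(s,t):print([(np.round(d['point']),round(d['score'],2)) for d in ctrl.landmark_of('lever_bar',k)][:2])
p=ctrl.sense();R=Ro.from_quat(np.array(p["ee_rot"])[[1,2,3,0]]);print(p['time_s'],np.round(p['eef_pos'],1),"F world",np.round(p['force'],1),"F tool",R.inv().apply(p['force']).round(1),p['grip_force'])
from lev import lev
for q in(.6,.9):lev(q)
E
python3 st.py
```

```text
[(array([421., 221.]), 0.65), (array([247., 354.]), 0.55)]
[(array([430., 300.]), 0.97)]
27.25 [ 464.4 -274.6  102.6] F world [-4.7  0.5  4.4] F tool [-2.9 -0.3 -5.8] 2.585634905844927
0.6 tcp [ 465.3 -274.1  101.7] turn [ 0. -0. -0.] shift before [ 0.0005 -0.0005  0.0012] after [ 0.0005 -0.0005  0.0012]
0.9 tcp [ 476.8 -274.7   64.6] turn [ 0. -0. -0.] shift before [-0.0014 -0.0005  0.04  ] after [-0.0014 -0.0005  0.04  ]
```

Second click reached, with the side landmark matching q of about 0.58. On to the third.

Emit:
send_rows(targets=[[1,-0.001,0,0.006,0,0,0],[1,-0.001,0,0.006,0,0,0],[1,0,0,0.006,0,0,0],[1,0,0,0.006,0,0,0],[1,0,0,0.006,0,0,0],[1,0,0,0.006,0,0,0],[1,0,0,0.005,0,0,0],[1,0,0,0,0,0,0],[1,0,0,0,0,0,0],[1,0,0,0,0,0,0]])

```text
time_s: 28.5
eef_pos: [476.5, -275.1, 63.4]
ee_rot: [0.004, 0.984, -0.025, 0.174]
force: [-5.4, 1.0, 4.1]
grip_width: -0.001
grip_force: 2.9
```

```bash
python3 st.py
```

```text
[(array([415., 232.]), 0.89), (array([250., 356.]), 0.29)]
[(array([424., 296.]), 0.88)]
28.7 [ 476.5 -275.1   63.4] F world [-5.2  0.9  4.3] F tool [-3.4 -0.7 -5.8] 2.8914156183600426
0.6 tcp [ 465.3 -274.1  101.7] turn [-0.  0. -0.] shift before [ 0.0026 -0.0004 -0.0398] after [ 0.0026 -0.0004 -0.0398]
0.9 tcp [ 476.8 -274.7   64.6] turn [-0.  0. -0.] shift before [ 0.0007 -0.0004 -0.001 ] after [ 0.0007 -0.0004 -0.001 ]
```

Emit:
send_rows(targets=[[1,0,0,0.001,0,0,0],[1,0,0,0.001,0,0,0],[1,0,0,0.001,0,0,0],[1,0,0,0,0,0,0],[1,0,0,0,0,0,0],[1,0,0,0,0,0,0],[1,0,0,0,0,0,0],[1,0,0,0,0,0,0],[1,0,0,0,0,0,0],[1,0,0,0,0,0,0]])

```text
time_s: 29.95
eef_pos: [477.5, -275.1, 60.6]
ee_rot: [0.004, 0.984, -0.025, 0.174]
force: [-6.6, 0.9, 5.0]
grip_width: -0.001
grip_force: 3.4
```

```bash
python3 st.py
```

```text
[(array([414., 232.]), 0.91)]
[(array([418., 257.]), 0.7)]
30.15 [ 477.5 -275.1   60.7] F world [-6.5  1.9  4.9] F tool [-4.5 -1.6 -6.8] 3.35949394851923
0.6 tcp [ 465.3 -274.1  101.7] turn [-0.  0. -0.] shift before [ 0.0026 -0.0004 -0.0427] after [ 0.0026 -0.0004 -0.0427]
0.9 tcp [ 476.8 -274.7   64.6] turn [-0.  0. -0.] shift before [ 0.0006 -0.0004 -0.0039] after [ 0.0006 -0.0004 -0.0039]
```

Emit:
send_rows(targets=[[1,0,0,0.001,0,0,0],[1,0,0,0.001,0,0,0],[1,0,0,0.001,0,0,0],[1,0,0,0,0,0,0],[1,0,0,0,0,0,0],[1,0,0,0,0,0,0],[1,0,0,0,0,0,0],[1,0,0,0,0,0,0],[1,0,0,0,0,0,0],[1,0,0,0,0,0,0]])

```text
time_s: 31.4
eef_pos: [478.4, -275.2, 58.6]
ee_rot: [0.004, 0.984, -0.024, 0.174]
force: [-14.7, 4.0, 16.5]
grip_width: 0.0
grip_force: 10.2
```

```bash
python3 st.py
```

```text
[(array([413., 231.]), 0.92)]
[(array([426., 296.]), 0.7), (array([234., 346.]), 0.32)]
31.6 [ 478.4 -275.2   58.6] F world [-13.6   3.8  17.2] F tool [ -7.   -3.2 -20.9] 10.244991034269333
0.6 tcp [ 465.3 -274.1  101.7] turn [-0.    -0.     0.001] shift before [ 0.0025 -0.0004 -0.045 ] after [ 0.0024 -0.0004 -0.045 ]
0.9 tcp [ 476.8 -274.7   64.6] turn [-0.    -0.     0.001] shift before [ 0.0005 -0.0004 -0.0062] after [ 0.0005 -0.0004 -0.0062]
```

The force jumped to 22 N, so the lever is at its end stop. I'm checking the basket and handing in.

```bash
python3 -c "
from h import *
k=ctrl.capture('side');b=[np.round(d['point']) for d in ctrl.landmark_of('basket_bar',k)];print(b)
if any(np.linalg.norm(x-[243,302])<5 for x in b): print(ctrl.finish_job())"
```

```text
[array([367., 163.]), array([276., 184.]), array([246., 303.])]
the job is handed in; nothing more can be done
None
```

The steel basket hangs level and free on both prongs, the fingertips are holding the rinse lever against its end stop past the third click, and the job is handed in; no verdict was returned.

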